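# Run the spray-booth extractor up to high

### The job

Start the extractor fan before glazing: with the lever still at off, press the start button on the grey control box all the way down, then let it go and push the lever, without gripping it, past the low notch all the way to its far stop, high, and leave it there. Use the outside of the fingers only: nothing is to be gripped or lifted, and everything else on the table stays where it is.

Things in the scene. Friction and masses are not known exactly. Their poses are not given: they have to be found in the camera images.
- fan_control: Control of the spray booth's extractor fan: a grey box fixed to the table, 120 mm (its x) by 240 mm (its y) by 50 mm tall, on a 150 by 270 by 4 mm steel foot plate. Origin at the centre of its underside, z up. The start button and the lever are on its top; the lever swings along the box's y axis, in the plane x = 0 of the box, between two aluminium cheeks (tops 55 mm above the table).
- start_button_top (a point): Centre of the top face of the round grey start button, 28 mm across, in a black housing on the box's top at its y = -80 mm. Pressed straight down; spring return.
- start_button (a joint): Travel of the start button: 0 released, 0.006 m fully pressed (about 5 N there). It counts as pressed beyond 0.0045.
- lever_grip (a point): Centre of the lever's grip: a black plastic bar, 44 mm long along the box's x axis, 18 mm thick, across the top of a 10 mm steel stem. It is 90 mm from the lever's pivot, which lies inside the box at its x = 0, y = +35 mm, 30 mm above the table. Grip centre 112 mm above the table at off and at high, 120 mm when upright.
- fan_lever (a joint): Lever angle: 0 = off, leaning 0.42 rad from vertical towards the button (the box's -y side); 0.42 = low, upright, the first detent notch; 0.84 rad = high, the second and last stop, leaning 0.42 rad to the box's +y side. It grows as the grip swings to the box's +y. Spring detents: 10 to 15 N pushed at the grip to leave off, and again to leave low; let go before about 0.63 it drops back into the low notch, beyond that it snaps into high and stays there.
- banding_wheel: Steel turntable fixed to the table, 200 mm across, 90 mm tall, the mug on it; origin at the centre of its foot. Not part of the work.
- mug_rim (a point): Terracotta mug standing on the banding wheel; point at the centre of its mouth, 85 mm above its foot; 80 mm across. Bystander, leave it.
- jar_tall: Clear glass jar with white cap, 54 mm across, 85 mm tall, standing on the table just beyond the control box; origin at the centre of its foot. Bystander, leave it.
- jar_low: White ceramic jar with black cap, 60 mm across, 60 mm tall, standing just beyond the control box; origin at the centre of its foot. Bystander, leave it.
- stick_tool: Round wooden modelling stick, 12 mm thick, 140 mm long, lying on the table in front of the control box; origin midway along its underside, its x axis along the stick. Bystander, leave it.
- brush_pot: White pot 76 mm across and 90 mm tall with four brushes standing to 180 mm; origin at the centre of its foot. Bystander, leave it.
- bowl: Terracotta bowl, 100 mm across, 45 mm tall, standing on the table; origin at the centre of its foot. Bystander, leave it.
- lid_ring: Grey plastic screw-lid ring, 90 mm across, 14 mm tall, lying on the table; origin at the centre of its underside. Bystander, leave it.

How it is judged:
On the way, in this order (a step that is already met when the one before it is completed fails the run):
1. the start button is pressed down (beyond 4.5 mm) while the lever is at off (below 0.2 rad) (value of joint start_button above 0.0045 m and value of joint fan_lever below 0.2 rad), for 0.05 s.
2. the button is let go and the lever is pushed out of off past the low notch (beyond 0.55 rad) (value of joint start_button below 0.002 m and value of joint fan_lever above 0.55 rad), for 0.02 s.
At the end, for the whole second after the job is handed in: The lever rests at its far stop, high (beyond 0.78 of 0.84 rad), and the start button is back up (below 2 mm); no bystander has moved by more than 20 mm (value of joint fan_lever above 0.78 rad and velocity of joint fan_lever between -0.1 and 0.1 rad/s and value of joint start_button below 0.002 m); the robot touches nothing.
It fails at once if a jar, the mug, the stick, the brush pot, the bowl or the lid ring is moved or lifted by more than 20 mm (distance of any of mug_rim, jar_tall, jar_low, stick_tool, brush_pot, bowl, lid_ring from where it was at the start of the episode above 0.02 m).
It fails at once if the lever is gripped: its grip touched while between the fingers (within 16 mm of the grasp point) (distance between the grasp point and lever_grip below 0.016 m and contact force between the fingers and fan_lever_c1 above 1 N).
It also fails if it takes over 40 s, if anything falls off the work surface, if the arm or the gripper's body presses on something with over 40 N, if the wrist force passes 120 N, or if a joint passes its speed limit or range.

### The arm

A 6-joint arm with a two-finger parallel gripper is mounted at the origin on the work surface. World frame = base frame: x ahead of the robot, y to its left, z up, the work surface at z = 0. Lengths are in m, angles in rad, forces in N, time in s.
With the tool pointing down it reaches from about 0.25 to 0.725 m from the base axis. Payload 9.7 kg.
Tool frame: the origin (TCP) lies midway between the tips of the shut fingers; the grasp point (between the pads) lies ctrl.grip_point_offset behind it (ctrl.grip_point_offset is the distance from the TCP to the grasp point, in m); z points along the fingers, y is the direction in which the jaws open and shut (so a half turn about z gives the same grasp; the last joint's range is limited). The gripper opens to 85 mm and grips with 20 to 120 N. Pads are 22 mm wide; open, the fingers measure 114 mm over their backs; the gripper's body (76 mm by 85 mm) begins 54 mm behind the grasp point. The pads swing forward as they close: fully open they stand 13 mm farther back than shut.
Start: joints at [-1.182, 0.087, 0.176, 1.66, 0, 1.571], TCP at [0.208, -0.509, 0.231] pointing down, gripper open.
Joint ranges: [-3.13, 3.13], [-0.85, 1.81], [-1.15, 1.24], [-2.2, 2.28], [-1.44, 1.52], [-3.14, 3.14]. Speed limits (rad/s): [2.22, 2.22, 2.57, 3.14, 3.14, 3.14].

### API

Orientations are given as a unit quaternion [x, y, z, w].
In Python, from bench import ctrl, optics gives the robot as it stands.
- The arm moves only by the tool move_arm, never from a script. Its argument "series" is a list of rows, each an object of numbers: "jaw": the closure, from 0 (fully open) to 1 (shut); "dx", "dy", "dz": the shift along the tool's x, y, z in cm; "spin": the turn about the tool's z in units of 8 degrees (1.0 is 8 degrees). A call has 1 to 5 rows; each row shifts and turns the pose as measured when the row begins, along the tool's axes as they then stand; what a row does not reach is not made up. A row lasts 1/10 s, in which the tool goes at most 50 mm and 8.59 degrees, less where a joint would pass 70% of its speed; a pose out of reach is approached as far as the arm can. A call is refused whole if a number of a shift passes 5 or a number of a turn 1, either way. A call with a gripper value outside its range is refused whole. The fingers move at their own pace and stop on an object; "squeeze" is the grip in N (left out, the last holds). Time passes only in rows, so rows that do not move let the fingers close. It gives the time, the measured TCP pose, the force and the opening at its end, in the units of the state.
- ctrl.sense(): the state, without advancing time (a new reading comes with each control period).
- optics.read_camera(name): name is "side" or "top" or "wrist"; returns a dict with "color" (400x640x3 uint8, red, green, blue), "camera_matrix" (3x3 intrinsics, pixels), "R" (3x3) and "t" (3): a world point X has camera coordinates R X + t. Camera axes: x right, y down, z forward; pixel columns grow to the right and rows downward; lengths in m; the calibration is good to about 2 mm. A picture is of the moment at which its call begins. There is no depth.
- ctrl.hand_in(): hands the job in, once; it reports no verdict.
The state is a dict: "t": time; "joint_pos": joint angles; "qd": joint speeds; "tau": joint torques, N m; "position": TCP position; "ee_rot": TCP orientation; "wrist_force": force on the tool from outside, world axes, zero at the start; "wrist_torque": the same for the moment, N m; "grip_width": finger opening in m.
Only numpy, scipy, OpenCV 4.12 (cv2) and the standard library are available. Lean on these libraries where they do the work, as an engineer would, in place of code of your own. Each camera call takes 0.05 s, during which the arm holds its last target.

## Working session

There is one attempt and no reset: what is moved stays moved. The work goes in short steps, Python scripts to look and compute and a tool call to move; the robot and the scene stay as the last step left them, time stands still between calls to the robot, and variables do not carry over. Pictures are saved under pics/ and viewed, and the job is handed in when it is done.

Besides the shell and the picture viewer there is one more tool, called after "Request:" as a command line: name --argument value ..., lists and objects as JSON in quotes. move_arm: Moves the arm, as the interface text tells. Its arguments: {"type":"object","properties":{"series":{"type":"array","items":{"type":"object","properties":{"jaw":{"type":"number"},"dx":{"type":"number"},"dy":{"type":"number"},"dz":{"type":"number"},"spin":{"type":"number"}}}},"squeeze":{"type":"number"}},"required":["series"]}

```bash
mkdir -p pics
python3 - <<'E'
from bench import ctrl, optics
import cv2,json,numpy as np
s=ctrl.sense(); print({k:np.round(v,4).tolist() for k,v in s.items()}, ctrl.grip_point_offset)
for n in ("side","top","wrist"):
    r=optics.read_camera(n); cv2.imwrite(f"pics/{n}0.png",r["color"][:,:,::-1])
    np.savez(f"{n}0.npz",K=r["camera_matrix"],R=r["R"],t=r["t"]); print(n,np.round(r["R"],3).tolist(),np.round(r["t"],3),np.round(r["camera_matrix"],1).tolist())
E
```

```text
{'t': 0.0, 'joint_pos': [-1.182, 0.0874, 0.1751, 1.6598, 0.0, 1.5708], 'qd': [-0.0013, -0.0015, 0.0003, -0.0003, 0.001, 0.0026], 'tau': [0.0005, -52.0388, 46.4805, 0.0162, 0.0001, 0.0], 'position': [0.2084, -0.5087, 0.2306], 'ee_rot': [0.9812, 0.1932, -0.0001, -0.0006], 'wrist_force': [-0.9309, 1.0721, -0.1246], 'wrist_torque': [0.0254, -0.0069, 0.0246], 'grip_width': 0.085} 0.0187
side [[-0.994, -0.105, 0.017], [-0.092, 0.769, -0.632], [0.053, -0.63, -0.775]] [0.542 0.151 1.048] [[378.5, 0.0, 311.8], [0.0, 378.5, 203.2], [0.0, 0.0, 1.0]]
top [[-0.011, -1.0, -0.017], [-0.991, 0.014, -0.136], [0.137, 0.016, -0.99]] [0.01  0.537 0.987] [[374.8, 0.0, 314.1], [0.0, 374.8, 195.5], [0.0, 0.0, 1.0]]
wrist [[0.379, -0.925, -0.003], [-0.891, -0.366, 0.269], [-0.25, -0.1, -0.963]] [-0.549 -0.036  0.379] [[359.3, 0.0, 313.3], [0.0, 359.3, 199.1], [0.0, 0.0, 1.0]]
```

View pics/side0.png

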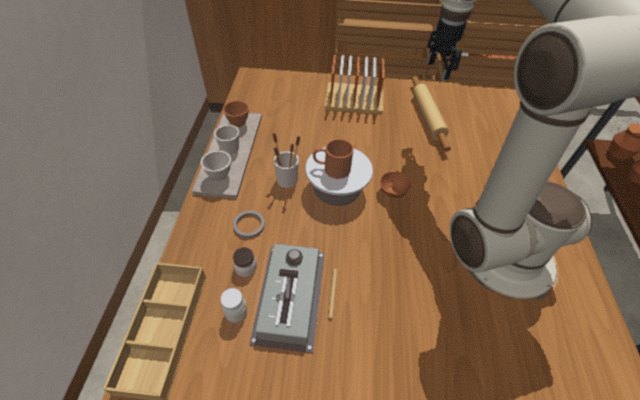

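View pics/top0.png

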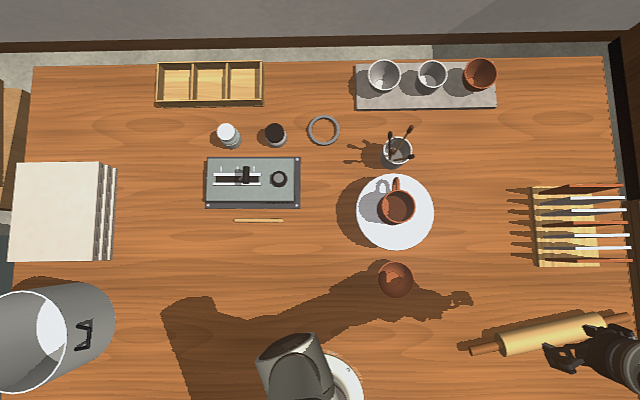

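View pics/wrist0.png

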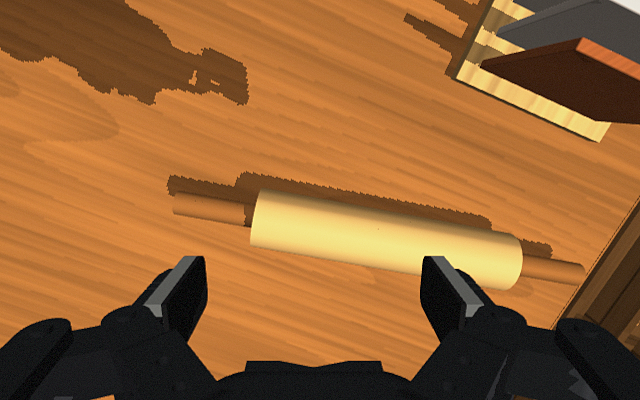

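The top view shows the control box around (252,182), the button at about (278,179) and the lever grip at about (246,175). In the side view the button is at (294,257). I'll zoom in on both.

Run:
```python
import cv2,numpy as np
a=cv2.imread("pics/top0.png")[145:220,195:310]; b=cv2.imread("pics/side0.png")[235:355,240:345]
cv2.imwrite("pics/topz.png",cv2.resize(a,None,fx=6,fy=6,interpolation=cv2.INTER_CUBIC))
cv2.imwrite("pics/sidez.png",cv2.resize(b,None,fx=5,fy=5,interpolation=cv2.INTER_CUBIC))
```

```text
(no output)
```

View pics/topz.png

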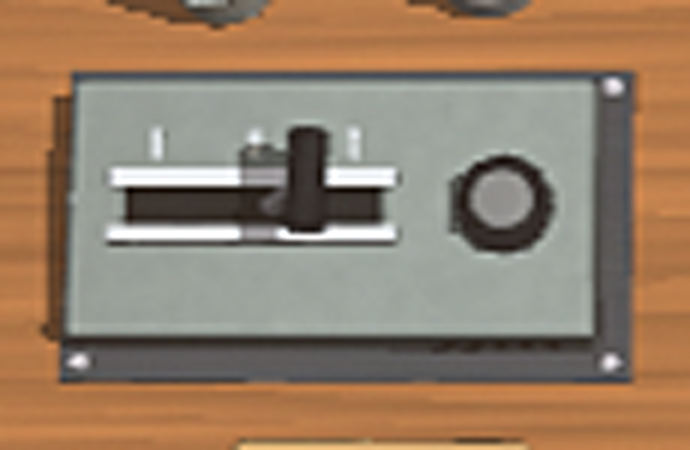

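View pics/sidez.png

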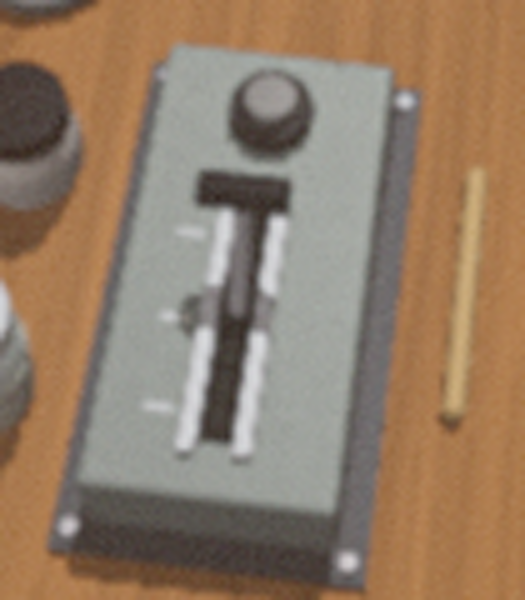

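```bash
cat > fit.py <<'E'
import numpy as np
from scipy.optimize import least_squares
C={n:np.load(n+"0.npz") for n in("top","side")}
def proj(n,X):
    c=C[n]; p=c["K"]@(c["R"]@X+c["t"]); return p[:2]/p[2]
T=lambda u,v:np.array([194.5+(u+.5)/6,144.5+(v+.5)/6]); S=lambda u,v:np.array([239.5+(u+.5)/5,234.5+(v+.5)/5])
obs=[("top",T(634,73),(75,-135,4)),("top",T(632,382),(-75,-135,4)),("top",T(60,382),(-75,135,4)),
("top",T(75,82),(60,120,50)),("top",T(595,80),(60,-120,50)),("top",T(595,337),(-60,-120,50)),("top",T(66,337),(-60,120,50)),
("side",S(172,47),(60,-120,50)),("side",S(392,70),(-60,-120,50)),("side",S(335,513),(-60,120,50)),("side",S(80,485),(60,120,50)),
("side",S(50,550),(75,135,4)),("side",S(363,585),(-75,135,4)),("side",S(420,90),(-75,-135,4))]
def W(p,b):
    c,s=np.cos(p[2]),np.sin(p[2]); b=np.array(b)/1000
    return np.array([p[0]+c*b[0]-s*b[1],p[1]+s*b[0]+c*b[1],b[2]])
f=lambda p:np.concatenate([proj(n,W(p,b))-o for n,o,b in obs])
r=least_squares(f,[.6,.2,0],loss="soft_l1"); p=r.x
print("pose",p.round(4)); print(f(p).reshape(-1,2).round(1).tolist())
tri=lambda a,b:least_squares(lambda X:np.r_[proj("top",X)-a,proj("side",X)-b],[.6,.1,.06]).x
print("button",tri(T(502,198),S(272,95)).round(4),"pred",W(p,(0,-80,60)).round(4))
print("grip top",tri(T(306,180),S(244,190)).round(4),"pred",W(p,(0,-1.7,112)).round(4),"pivot",W(p,(0,35,30)).round(4),"high",W(p,(0,71.7,112)).round(4))
E
python3 fit.py
```

```text
pose [ 0.583   0.1785 -0.0106]
[[-0.0, -0.9], [0.1, -0.2], [-0.3, 0.0], [-0.6, -0.6], [0.0, -0.7], [-0.3, -0.0], [-0.8, 0.2], [-0.1, -1.3], [0.8, -1.1], [1.1, 0.4], [-0.6, -0.4], [-0.3, -0.5], [1.0, 0.4], [0.6, -0.1]]
button [0.5819 0.098  0.0709] pred [0.5821 0.0985 0.06  ]
grip top [0.5832 0.1767 0.1139] pred [0.583  0.1768 0.112 ] pivot [0.5834 0.2135 0.03  ] high [0.5838 0.2502 0.112 ]
```

Box pose fits to within about 1 px: button at (0.582, 0.098), top around z 0.07, and grip at off at (0.583, 0.177, 0.112). I'll raise the arm, shut the fingers, and turn the tool so its narrow side faces the lever.

Request:
move_arm --series '[{"dz":-4,"spin":-1,"jaw":1},{"dz":-4,"spin":-1,"jaw":1},{"spin":-1,"jaw":1},{"spin":-1,"jaw":1},{"spin":-1,"jaw":1}]'

```text
invalid input at $.series[0]: expected keys jaw, dx, dy, dz, spin
```

Request:
move_arm --series '[{"spin":-1,"jaw":1},{"spin":-1,"jaw":1},{"spin":-1,"jaw":1},{"spin":-0.4,"jaw":1},{"jaw":1}]'

```text
invalid input at $.series[0]: expected keys jaw, dx, dy, dz, spin
```

```bash
cat > to.py <<'E'
import sys,numpy as np
from bench import ctrl
from scipy.spatial.transform import Rotation as Ro
def rep(target=None):
    s=ctrl.sense(); R=Ro.from_quat(s["ee_rot"]).as_matrix(); p=np.array(s["position"])
    th=np.degrees(np.arctan2(R[1,0],R[0,0]))
    print("t",round(s["t"],2),"p",p.round(4),"theta",th.round(2),"z",R[:,2].round(3),"F",np.round(s["wrist_force"],1),"w",round(s["grip_width"],4),"j",np.round(s["joint_pos"],2))
    if target is not None: print("delta cm tool",(R.T@(np.array(target)-p)*100).round(2),"spin to 89.4:",round((th-89.4)/8,2))
rep([float(a) for a in sys.argv[1:4]] if len(sys.argv)>3 else None)
E
python3 to.py .582 .098 .31
```

```text
t 0.15 p [ 0.2084 -0.5088  0.2308] theta 22.28 z [-0.     0.001 -1.   ] F [ 0.6  0.6 -0.4] w 0.0854 j [-1.18  0.09  0.18  1.66 -0.    1.57]
delta cm tool [ 57.57 -42.    -7.88] spin to 89.4: -8.39
```

All the keys are required in every row.

Request:
move_arm --series '[{"dx":0,"dy":0,"dz":-4,"spin":-1,"jaw":1},{"dx":0,"dy":0,"dz":-4,"spin":-1,"jaw":1},{"dx":0,"dy":0,"dz":0,"spin":-1,"jaw":1},{"dx":0,"dy":0,"dz":0,"spin":-1,"jaw":1},{"dx":0,"dy":0,"dz":0,"spin":-1,"jaw":1}]'

```text
t: 0.65
position: [0.208, -0.5077, 0.3107]
ee_rot: [0.85, 0.527, 0.001, -0.004]
wrist_force: [0.5, 0.2, -0.0]
grip_width: 0.0121
```

Request:
move_arm --series '[{"dx":0,"dy":0,"dz":0,"spin":-1,"jaw":1},{"dx":0,"dy":0,"dz":0,"spin":-1,"jaw":1},{"dx":0,"dy":0,"dz":0,"spin":-1,"jaw":1},{"dx":0,"dy":0,"dz":0,"spin":-0.4,"jaw":1},{"dx":0,"dy":0,"dz":0,"spin":0,"jaw":1}]'

```text
t: 1.15
position: [0.2079, -0.5077, 0.3095]
ee_rot: [0.693, 0.721, 0.002, -0.004]
wrist_force: [-0.4, -0.3, 0.8]
grip_width: -0.0001
```

```bash
python3 to.py .582 .098 .31
```

```text
t 1.15 p [ 0.2079 -0.5077  0.3095] theta 92.25 z [-0.004  0.009 -1.   ] F [-0.4 -0.3  0.8] w -0.0001 j [-1.18  0.14  0.39  1.83 -0.    0.35]
delta cm tool [59.05 39.76  0.35] spin to 89.4: 0.36
```

Request:
move_arm --series '[{"dx":4.1,"dy":2.7,"dz":0,"spin":0.3,"jaw":1},{"dx":4.1,"dy":2.7,"dz":0,"spin":0,"jaw":1},{"dx":4.1,"dy":2.7,"dz":0,"spin":0,"jaw":1},{"dx":4.1,"dy":2.7,"dz":0,"spin":0,"jaw":1},{"dx":4.1,"dy":2.7,"dz":0,"spin":0,"jaw":1}]'

```text
t: 1.65
position: [0.3435, -0.3013, 0.3073]
ee_rot: [0.716, 0.698, 0.002, -0.007]
wrist_force: [1.5, -0.7, -0.4]
grip_width: -0.0006
```

```bash
python3 to.py .582 .098 .31
```

```text
t 1.65 p [ 0.3435 -0.3013  0.3073] theta 88.55 z [-0.006  0.012 -1.   ] F [ 1.5 -0.7 -0.4] w -0.0006 j [-0.72 -0.08  0.16  1.82  0.01  0.87]
delta cm tool [40.52 22.83  0.08] spin to 89.4: -0.11
```

Request:
move_arm --series '[{"dx":4.3,"dy":2.4,"dz":0,"spin":0,"jaw":1},{"dx":4.3,"dy":2.4,"dz":0,"spin":0,"jaw":1},{"dx":4.3,"dy":2.4,"dz":0,"spin":0,"jaw":1},{"dx":4.3,"dy":2.4,"dz":0,"spin":0,"jaw":1},{"dx":4.3,"dy":2.4,"dz":0,"spin":0,"jaw":1}]'

```text
t: 2.15
position: [0.47, -0.0854, 0.3092]
ee_rot: [0.72, 0.694, 0.002, -0.006]
wrist_force: [1.2, -0.5, 0.2]
grip_width: 0.0001
```

```bash
python3 to.py .582 .098 .31
```

```text
t 2.15 p [ 0.47   -0.0854  0.3092] theta 87.84 z [-0.005  0.012 -1.   ] F [ 1.2 -0.5  0.2] w 0.0001 j [-0.19 -0.03  0.21  1.82  0.01  1.42]
delta cm tool [18.75 10.5   0.08] spin to 89.4: -0.19
```

Request:
move_arm --series '[{"dx":4.3,"dy":2.4,"dz":0,"spin":-0.2,"jaw":1},{"dx":4.3,"dy":2.4,"dz":0,"spin":0,"jaw":1},{"dx":4.3,"dy":2.4,"dz":0,"spin":0,"jaw":1},{"dx":4.0,"dy":2.2,"dz":0,"spin":0,"jaw":1},{"dx":0,"dy":0,"dz":0,"spin":0,"jaw":1}]'

```text
t: 2.65
position: [0.5694, 0.0911, 0.3083]
ee_rot: [0.712, 0.702, 0.002, -0.007]
wrist_force: [0.6, -0.4, -0.3]
grip_width: -0.0001
```

```bash
python3 to.py .582 .098 .11
```

```text
t 2.65 p [0.5694 0.0911 0.3083] theta 89.16 z [-0.007  0.012 -1.   ] F [ 0.6 -0.4 -0.3] w -0.0001 j [0.15 0.21 0.46 1.83 0.01 1.74]
delta cm tool [ 0.47  1.39 19.83] spin to 89.4: -0.03
```

Request:
move_arm --series '[{"dx":0.3,"dy":1.0,"dz":4.5,"spin":0,"jaw":1},{"dx":0.2,"dy":0.4,"dz":4.5,"spin":0,"jaw":1},{"dx":0,"dy":0,"dz":4.5,"spin":0,"jaw":1},{"dx":0,"dy":0,"dz":4.5,"spin":0,"jaw":1},{"dx":0,"dy":0,"dz":0,"spin":0,"jaw":1}]'

```text
t: 3.15
position: [0.5824, 0.0989, 0.1219]
ee_rot: [0.715, 0.7, 0.002, -0.006]
wrist_force: [0.2, 0.1, -0.5]
grip_width: -0.0
```

```bash
cat > look.py <<'E'
import sys,cv2
from bench import optics
tag=sys.argv[1]
for n,(a,b,c,d) in {"top":(120,240,180,320),"side":(200,360,200,380)}.items():
    im=optics.read_camera(n)["color"][a:b,c:d,::-1]; cv2.imwrite(f"pics/{n}{tag}.png",cv2.resize(im,None,fx=4 if n=="top" else 3.6,fy=4 if n=="top" else 3.6,interpolation=cv2.INTER_CUBIC))
E
python3 look.py a; python3 to.py .582 .098 .08
```

```text
t 3.25 p [0.5856 0.0994 0.1294] theta 88.82 z [ 0.004  0.013 -1.   ] F [ 1.1 -0.   0.4] w -0.0003 j [0.16 0.17 0.07 1.47 0.01 1.75]
delta cm tool [-0.21 -0.37  4.94] spin to 89.4: -0.07
```

View pics/sidea.png

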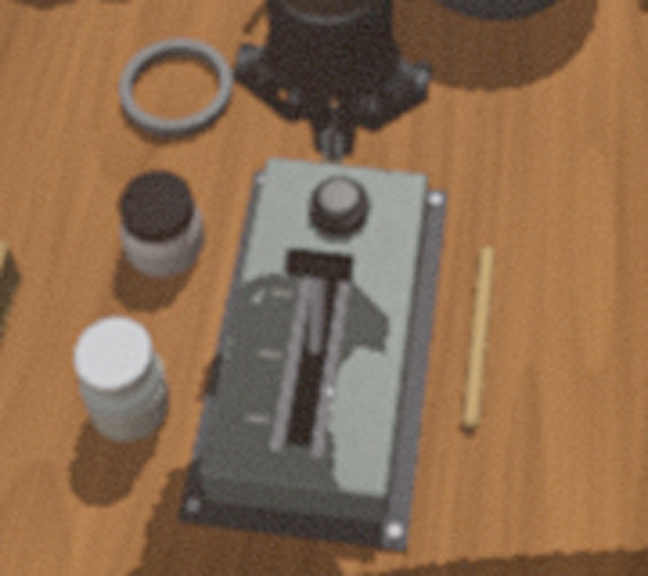

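View pics/topa.png

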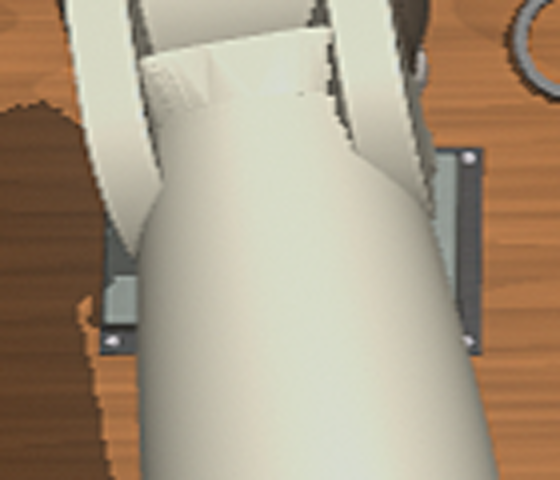

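Side view: the closed tips (335,150) are lined up with the button (340,190). The knuckles spread along x only and are clear of the jars and the lever, so I'll descend.

Request:
move_arm --series '[{"dx":-0.2,"dy":-0.3,"dz":2,"spin":0,"jaw":1},{"dx":0,"dy":0,"dz":1.5,"spin":0,"jaw":1},{"dx":0,"dy":0,"dz":0.5,"spin":0,"jaw":1},{"dx":0,"dy":0,"dz":0,"spin":0,"jaw":1}]'

```text
t: 3.65
position: [0.5887, 0.0981, 0.1008]
ee_rot: [0.715, 0.699, 0.013, 0.001]
wrist_force: [-0.4, 0.6, -0.1]
grip_width: 0.0
```

```bash
python3 to.py .582 .098 .07
```

```text
t 3.65 p [0.5887 0.0981 0.1008] theta 88.67 z [ 0.02   0.016 -1.   ] F [-0.4  0.6 -0.1] w 0.0 j [0.16 0.17 0.01 1.39 0.01 1.75]
delta cm tool [-0.07 -0.73  3.07] spin to 89.4: -0.09
```

Request:
move_arm --series '[{"dx":0,"dy":-0.7,"dz":0.8,"spin":0,"jaw":1},{"dx":0,"dy":-0.2,"dz":0.5,"spin":0,"jaw":1},{"dx":0,"dy":0,"dz":0.2,"spin":0,"jaw":1},{"dx":0,"dy":0,"dz":0,"spin":0,"jaw":1}]'

```text
t: 4.05
position: [0.5806, 0.0989, 0.0876]
ee_rot: [0.715, 0.699, 0.014, 0.003]
wrist_force: [-0.3, 0.1, 0.2]
grip_width: -0.0
```

```bash
python3 to.py .582 .098 .07
```

```text
t 4.05 p [0.5806 0.0989 0.0876] theta 88.67 z [ 0.024  0.016 -1.   ] F [-0.3  0.1  0.2] w -0.0 j [ 0.16  0.15 -0.04  1.36  0.01  1.76]
delta cm tool [-0.11  0.1   1.77] spin to 89.4: -0.09
```

Request:
move_arm --series '[{"dx":-0.1,"dy":0.1,"dz":0.8,"spin":0,"jaw":1},{"dx":0,"dy":0,"dz":0.4,"spin":0,"jaw":1},{"dx":0,"dy":0,"dz":0.3,"spin":0,"jaw":1}]'

```text
t: 4.35
position: [0.5824, 0.0981, 0.072]
ee_rot: [0.715, 0.699, 0.015, 0.003]
wrist_force: [0.0, -0.7, 1.6]
grip_width: 0.0
```

```bash
python3 to.py .582 .098 .065
```

```text
t 4.35 p [0.5824 0.0981 0.072 ] theta 88.67 z [ 0.025  0.016 -1.   ] F [ 0.  -0.7  1.6] w 0.0 j [ 0.16  0.15 -0.06  1.33  0.01  1.76]
delta cm tool [-0.02 -0.06  0.7 ] spin to 89.4: -0.09
```

Contact is just starting (1.6 N at z 0.072). Pressing in small steps.

Request:
move_arm --series '[{"dx":0,"dy":0,"dz":0.2,"spin":0,"jaw":1},{"dx":0,"dy":0,"dz":0.2,"spin":0,"jaw":1}]'

```text
t: 4.55
position: [0.5825, 0.0981, 0.0677]
ee_rot: [0.715, 0.699, 0.015, 0.003]
wrist_force: [-2.1, -0.5, 4.2]
grip_width: -0.0001
```

Request:
move_arm --series '[{"dx":0,"dy":0,"dz":0.2,"spin":0,"jaw":1},{"dx":0,"dy":0,"dz":0.2,"spin":0,"jaw":1}]'

```text
t: 4.75
position: [0.5827, 0.0982, 0.0658]
ee_rot: [0.715, 0.699, 0.015, 0.003]
wrist_force: [-10.9, -2.0, 25.3]
grip_width: 0.0003
```

```bash
python3 - <<'E'
from bench import optics
import cv2
im=optics.read_camera("wrist")["color"]; cv2.imwrite("pics/wpress.png",im[:,:,::-1])
E
python3 to.py .582 .098 .065
```

```text
t 4.8 p [0.5826 0.0981 0.066 ] theta 88.66 z [ 0.026  0.016 -1.   ] F [-7.5 -1.4 16.2] w -0.0001 j [ 0.16  0.15 -0.07  1.32  0.01  1.76]
delta cm tool [-0.02 -0.07  0.1 ] spin to 89.4: -0.09
```

View pics/wpress.png

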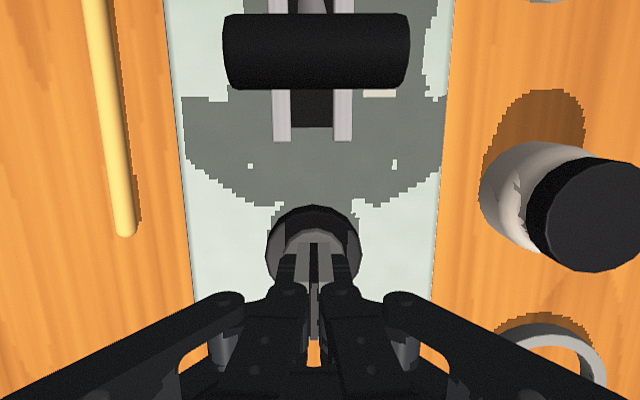

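The wrist view shows the finger tips on the grey button cap (centre about (312,245)), inside the housing ring. The force rises to 25 N on a hard stop, so the button is bottomed out, and the lever grip (315,50) is still at off. Now I'll release.

Request:
move_arm --series '[{"dx":0,"dy":0,"dz":-1.2,"spin":0,"jaw":1},{"dx":0,"dy":0,"dz":-0.8,"spin":0,"jaw":1},{"dx":0,"dy":0,"dz":-0.2,"spin":0,"jaw":1},{"dx":0,"dy":0,"dz":0,"spin":0,"jaw":1}]'

```text
t: 5.2
position: [0.5826, 0.0979, 0.0897]
ee_rot: [0.715, 0.699, 0.016, 0.004]
wrist_force: [-1.2, -1.0, 0.4]
grip_width: 0.0001
```

```bash
python3 to.py .583 .152 .087
```

```text
t 5.2 p [0.5826 0.0979 0.0897] theta 88.67 z [ 0.028  0.017 -0.999] F [-1.2 -1.   0.4] w 0.0001 j [ 0.16  0.15 -0.03  1.36  0.01  1.76]
delta cm tool [ 5.4  -0.09  0.36] spin to 89.4: -0.09
```

Request:
move_arm --series '[{"dx":2,"dy":0,"dz":0.2,"spin":0,"jaw":1},{"dx":2,"dy":0,"dz":0.1,"spin":0,"jaw":1},{"dx":1,"dy":0,"dz":0,"spin":0,"jaw":1},{"dx":0,"dy":0,"dz":0,"spin":0,"jaw":1}]'

```text
t: 5.6
position: [0.5834, 0.1487, 0.0854]
ee_rot: [0.716, 0.698, 0.015, 0.003]
wrist_force: [-0.0, 0.2, 1.0]
grip_width: -0.0
```

```bash
python3 to.py .583 .228 .087;  python3 - <<'E'
from bench import optics
import cv2
im=optics.read_camera("wrist")["color"]; cv2.imwrite("pics/wpush.png",im[:,:,::-1])
E
```

```text
t 5.6 p [0.5834 0.1487 0.0854] theta 88.6 z [ 0.026  0.016 -1.   ] F [-0.   0.2  1. ] w -0.0 j [ 0.25  0.17 -0.01  1.36  0.01  1.84]
delta cm tool [ 7.93 -0.24 -0.03] spin to 89.4: -0.1
```

View pics/wpush.png

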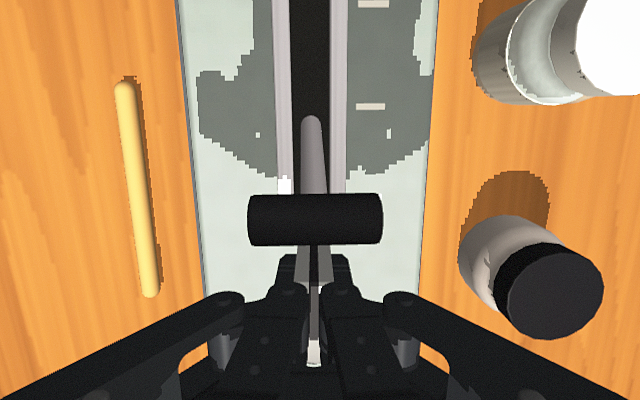

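Request:
move_arm --series '[{"dx":0.7,"dy":-0.1,"dz":0.3,"spin":0,"jaw":1},{"dx":0.5,"dy":0,"dz":0,"spin":0,"jaw":1}]'

```text
t: 5.85
position: [0.5826, 0.159, 0.0821]
ee_rot: [0.716, 0.698, 0.014, 0.004]
wrist_force: [-2.5, -8.3, 6.6]
grip_width: -0.0
```

Request:
move_arm --series '[{"dx":0.6,"dy":0,"dz":0,"spin":0,"jaw":1},{"dx":0.6,"dy":0,"dz":0,"spin":0,"jaw":1}]'

```text
t: 6.05
position: [0.5833, 0.1661, 0.0844]
ee_rot: [0.718, 0.696, 0.011, 0.008]
wrist_force: [-2.2, -8.9, 7.3]
grip_width: 0.0001
```

Request:
move_arm --series '[{"dx":1.2,"dy":0,"dz":0.2,"spin":0,"jaw":1},{"dx":1.2,"dy":0,"dz":0.1,"spin":0,"jaw":1},{"dx":1.2,"dy":0,"dz":0,"spin":0,"jaw":1}]'

```text
t: 6.35
position: [0.5856, 0.1987, 0.0834]
ee_rot: [0.72, 0.694, 0.01, 0.011]
wrist_force: [-4.4, -17.8, 13.4]
grip_width: -0.0
```

```bash
python3 to.py .583 .228 .084
```

```text
t 6.35 p [0.5856 0.1987 0.0834] theta 87.9 z [ 0.03  -0.001 -1.   ] F [ -4.4 -17.8  13.4] w -0.0 j [ 0.33  0.22  0.03  1.36 -0.01  1.94]
delta cm tool [ 2.92 -0.36 -0.07] spin to 89.4: -0.19
```

Request:
move_arm --series '[{"dx":1.2,"dy":-0.2,"dz":0,"spin":0,"jaw":1},{"dx":1.2,"dy":-0.1,"dz":0,"spin":0,"jaw":1},{"dx":0.6,"dy":0,"dz":0,"spin":0,"jaw":1}]'

```text
t: 6.65
position: [0.5839, 0.2249, 0.0824]
ee_rot: [0.721, 0.692, 0.006, 0.016]
wrist_force: [-1.4, -40.1, 10.0]
grip_width: -0.0004
```

```bash
python3 to.py .583 .228 .084;  python3 - <<'E'
from bench import optics
import cv2
im=optics.read_camera("wrist")["color"]; cv2.imwrite("pics/wpush2.png",im[:,:,::-1])
E
```

```text
t 6.65 p [0.5839 0.2249 0.0824] theta 87.65 z [ 0.03  -0.015 -0.999] F [ -1.4 -40.1  10. ] w -0.0004 j [ 0.38  0.24  0.06  1.37 -0.02  1.99]
delta cm tool [ 0.3  -0.1  -0.17] spin to 89.4: -0.22
```

View pics/wpush2.png

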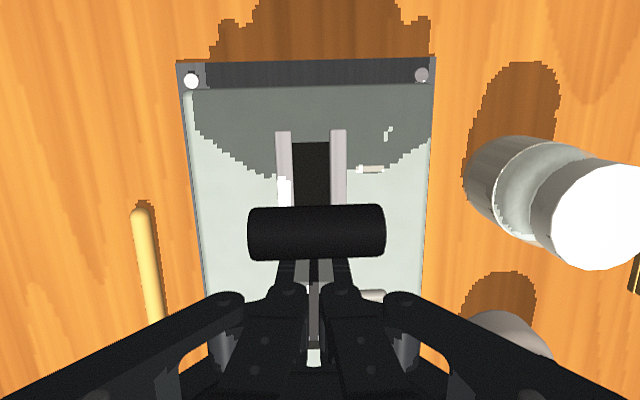

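The 40 N at y 0.225 matches the far stop. I'll back off toward −y and rise.

Request:
move_arm --series '[{"dx":-1.5,"dy":0,"dz":0,"spin":0,"jaw":1},{"dx":-2.5,"dy":0,"dz":0,"spin":0,"jaw":1},{"dx":-1,"dy":0,"dz":-3,"spin":0,"jaw":1},{"dx":0,"dy":0,"dz":-4,"spin":0,"jaw":1},{"dx":0,"dy":0,"dz":-4,"spin":0,"jaw":1}]'

```text
t: 7.2
position: [0.5753, 0.1748, 0.188]
ee_rot: [0.721, 0.693, -0.0, 0.012]
wrist_force: [0.6, 0.4, -0.1]
grip_width: 0.0
```

Request:
move_arm --series '[{"dx":-3.5,"dy":0,"dz":-3,"spin":0,"jaw":1},{"dx":-4,"dy":0,"dz":-2,"spin":0,"jaw":1},{"dx":-4,"dy":-2,"dz":0,"spin":0,"jaw":1},{"dx":-4,"dy":-2,"dz":0,"spin":0,"jaw":1},{"dx":0,"dy":0,"dz":0,"spin":0,"jaw":1}]'

```text
t: 7.7
position: [0.529, 0.0208, 0.2475]
ee_rot: [0.719, 0.695, 0.005, 0.013]
wrist_force: [1.1, 0.4, -0.2]
grip_width: 0.0003
```

```bash
python3 to.py
python3 - <<'E'
from bench import optics
import cv2
for n in("side","top"):
    im=optics.read_camera(n)["color"]; cv2.imwrite(f"pics/{n}_end.png",im[:,:,::-1])
b=cv2.imread("pics/side_end.png")[200:360,200:380]
cv2.imwrite("pics/sidez_end.png",cv2.resize(b,None,fx=3.6,fy=3.6,interpolation=cv2.INTER_CUBIC))
E
```

```text
t 7.7 p [0.529  0.0208 0.2475] theta 87.99 z [ 0.026 -0.012 -1.   ] F [ 1.1  0.4 -0.2] w 0.0003 j [ 0.05  0.02  0.13  1.66 -0.01  1.65]
```

View pics/sidez_end.png

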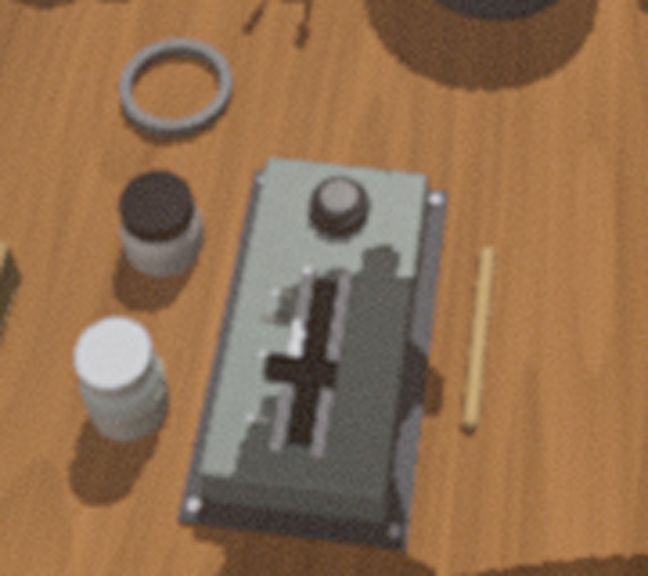

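View pics/top_end.png

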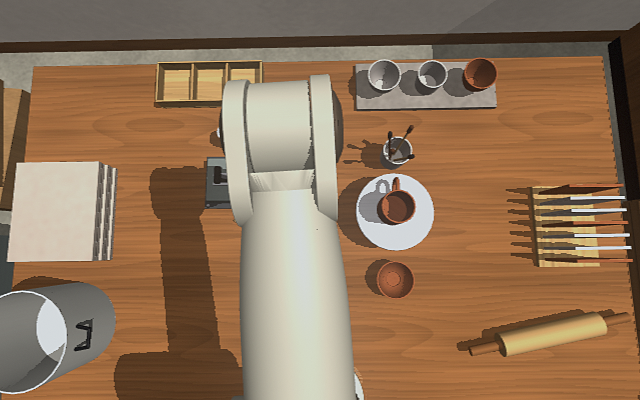

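The side view shows the grip at crop pixel (302,370), which is full image (284,303). The button is up, and the jars, ring and stick look unmoved. I'll compare the grip with the predicted positions.

Run:
```python
from fit import *
for a in (0,.42,.63,.84): print(a,proj("side",W(p,(0,35+90*np.sin(a-.42),30+90*np.cos(a-.42)))).round(1))
```

```text
pose [ 0.583   0.1785 -0.0106]
[[-0.0, -0.9], [0.1, -0.2], [-0.3, 0.0], [-0.6, -0.6], [0.0, -0.7], [-0.3, -0.0], [-0.8, 0.2], [-0.1, -1.3], [0.8, -1.1], [1.1, 0.4], [-0.6, -0.4], [-0.3, -0.5], [1.0, 0.4], [0.6, -0.1]]
button [0.5819 0.098  0.0709] pred [0.5821 0.0985 0.06  ]
grip top [0.5832 0.1767 0.1139] pred [0.583  0.1768 0.112 ] pivot [0.5834 0.2135 0.03  ] high [0.5838 0.2502 0.112 ]
0 [288.7 273.1]
0.42 [286.1 285.8]
0.63 [284.8 293.9]
0.84 [283.6 302.5]
```

The grip at (283.9, 302.8) matches high, predicted at (283.6, 302.5). Handing in.

```bash
python3 -c "
from bench import ctrl
print(ctrl.hand_in())"
```

```text
the job is handed in; nothing more can be done
None
```

I pressed the start button fully down with the shut fingertips while the lever was still at off, then released it. With the outside of the shut fingers I pushed the lever past low to its far stop, high, backed the arm away, and handed the job in at about 8 s of the 40 s allowed. No verdict was reported.

**Button:** it went down about 5 to 6 mm onto a hard stop (25 N) with the tips inside the housing ring. I judged the press from force and height because the joint travel can't be read directly. The last side picture shows it back up.

**Lever:** the push met a firm stop at about 40 N on the wrist, and that force came through the fingers. In the last side picture the grip is at pixel (283.9, 302.8), against (283.6, 302.5) predicted for high.

**Everything else:** the jars, lid ring and stick look unmoved in the side view, and the brush pot, mug and bowl look unmoved in the top view. I compared these by eye and did not measure them. The wrist force was back to about 1 N, within noise, with the arm clear of everything.

**Disagreement:** the tool drifted 1 to 2 degrees from vertical during the moves. It did not affect either action.

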